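Park the soldering kit in its holders

ROBOT

A 7-joint arm with a two-finger parallel gripper is mounted at the origin on a cart in front of the work surface, level with it; the furniture and walls round the work are solid. World frame = base frame: x ahead of the robot, y to its left, z up, the work surface at z = 0. Lengths are in m, angles in rad, forces in N, time in s.
With the tool pointing down it reaches from about 0.375 to 0.925 m from the base axis. Payload 3.1 kg.
Tool frame: the origin (TCP) lies between the finger pads; the fingertips stand 19 mm ahead of it and the grasp point (between the pads) is the TCP; z points along the fingers, y is the line along which they close (so a half turn about z gives the same grasp; the last joint's range is limited). The gripper opens to 85 mm and grips with 20 to 120 N. Pads are 22 mm wide; open, the fingers measure 114 mm over their backs; the gripper's body (76 mm by 85 mm) begins 54 mm behind the grasp point. The pads swing forward as they close: fully open they stand 13 mm farther back than shut.
Start: joints at [1.126, 0.383, 0.044, 1.598, -0.018, 1.161, -0.05], TCP at [0.221, -0.611, 0.25] pointing down, gripper open.
Joint ranges: [-2.61, 2.61], [-0.41, 2.15], [-1.48, 1.57], [0, 2.5], [-1.57, 4.71], [0.05, 1.97], [-2.85, 2.85]. Speed limits (rad/s): [2.79, 2.79, 3.14, 3.14, 3.14, 3.14, 3.14].

INTERFACE

Orientations are given as a unit quaternion [x, y, z, w].
In Python, from bench import move_ptp, movel, move_j, move_gripper, pause, inverse_kinematics, read_camera, camera_params, MotionError, sign_off, look_for, tip_of, read_time_s, read_qpos, read_joint_vel, read_effort, read_eef_pos, read_tcp_rot, read_ft_force, read_ft_torque, read_finger_gap, read_grasp_force gives the robot as it stands. Calls block until the motion is done:
- move_ptp(position, orientation): joint-space move of the TCP to a pose.
- movel(position, orientation=None, speed=0.15): straight line of the TCP; orientation=None keeps the orientation; speed is the mean speed in m/s.
- move_j(angles): joint-space move.
- move_gripper(opening, effort=None): finger opening in m; effort is the grip in N (None keeps the last); returns when the fingers have stopped.
- pause(seconds).
- inverse_kinematics(position, orientation): joint angles nearest the present ones, or None.
- read_camera(name): name is "scene" or "top" or "wrist"; returns the picture (480x640x3 uint8, red, green, blue); there is no depth.
- camera_params(name): a dict with "K" (3x3 intrinsics, pixels), "camera_from_world" (4x4, takes a point from world to camera coordinates). Camera axes: x right, y down, z forward; pixel columns grow to the right and rows downward; lengths in m; the calibration is good to about 2 mm. A picture is of the moment at which its call begins: read the wrist's pose just before it. camera_params takes no time and is no camera call; for the wrist camera it gives the pose at the moment of the call.
A pose or a line that the arm cannot do raises MotionError and nothing moves.
- sign_off(): hands the job in; it is judged then, once.
Trained networks look in the newest picture that a camera, given by its name, has taken for a name from the list of things; names that differ only in an ending like _2 or _b are one class to them, and where a whole thing is asked for, a point or a joint stands for the part that bears it (a point fixed in the world has none). Each returns a list of dicts, best first, with "confidence" (0 to 1); they miss things now and then, are a little off and sometimes report something else, mostly with a low value. They report only what shows in the picture. A call takes as long as a camera call. They do not tell look-alikes from the thing itself.
- look_for(camera, name): "at" ([column, row] in pixels, amid what is visible of it).
- tip_of(camera, name): "at" ([column, row] in pixels: a listed point, or the origin of a listed thing).
Readings, each from a call of its own:
- read_time_s(): time.
- read_qpos(): joint angles.
- read_joint_vel(): joint speeds.
- read_effort(): joint torques, N m.
- read_eef_pos(): TCP position.
- read_tcp_rot(): TCP orientation.
- read_ft_force(): force on the tool from outside, world axes, zero at the start.
- read_ft_torque(): the same for the moment, N m.
- read_finger_gap(): finger opening in m.
- read_grasp_force(): force on a finger pad.
Only numpy, scipy, OpenCV 4.12 (cv2) and the standard library are available. Lean on these libraries where they do the work, as an engineer would, in place of code of your own. Each camera call takes 0.05 s, during which the arm holds its last target. There are 200 camera calls.

TASK

Tidy the soldering kit that lies about the bench into its holders, so that nothing tips, rolls, scratches or chars the top: the flux bottle into its round black anti-tip stand, the charcoal block into the sheet-steel pan, the black eye loupe into the round dark-wood dish, the brass burner head into the hole of the beech block, and the steel bench block into the recess of the square rubber base. Each must stand upright, right down on the floor of its own holder. Keep the flux bottle upright all the time, and set things down rather than dropping them.

Things in the scene. Friction and masses are not known exactly. Their poses are not given: they have to be found in the camera images.
- flux_bottle: white plastic dropper bottle with a red pointed cap, upright: body 40 mm across and straight up to 75 mm, 111 mm high over all, about 70 g. Origin: centre of its underside; z up. Grip the body.
- charcoal_block: black charcoal soldering block, 46 mm (its x) by 70 mm (its y) and 27 mm high, about 50 g. Origin: centre of its underside; z up. Grip it across the 46 mm.
- loupe: black eye loupe, a short barrel standing on its wide rim: 34 mm across at the foot, about 28 mm across near the top, 30 mm high, about 22 g. Origin: centre of its underside; z up.
- burner_nozzle: spare brass burner head standing on its hexagon: hexagon 22 mm over the flats (25 mm over the corners) and 8 mm high, above it a tube 19 mm across; 56 mm high over all, about 85 g. Origin: centre of its underside; z up. Grip the tube.
- bench_block: polished steel bench block, 64 x 64 mm and 16 mm high, about 0.5 kg. Origin: centre of its underside; x and y along its sides, z up. Grip it across two of its sides.
- bottle_stand: round black anti-tip stand for the flux bottle: foot 92 mm across, in the middle a cup with a cork-lined well 54 mm wide whose floor lies 8 mm and whose rim 26 mm above the bench. Does not move. Origin: on the bench, at the centre of the well; z up.
- charcoal_pan: shallow folded sheet-steel pan with a pale fibre pad, for the charcoal block: inside 62 mm (its x) by 84 mm (its y), pad 4 mm and rim 14 mm above the bench. Does not move. Origin: on the bench, at the centre of the pan; z up.
- loupe_dish: round dish of dark turned wood with a green felt floor, for the loupe: about 64 mm across outside, 48 mm inside, felt 6 mm and rim 15 mm above the bench. Does not move. Origin: on the bench, at its centre; z up.
- nozzle_block: pale beech block, 70 x 70 mm and 23 mm high, with one round hole 38 mm wide for the burner head; the floor of the hole lies 7 mm above the bench. Does not move. Origin: on the bench, under the centre of the hole; z up.
- rubber_base: square dark rubber base, 92 x 92 mm, with a square recess 76 mm wide for the bench block; the floor of the recess lies 10 mm and its rim 16 mm above the bench. Does not move. Origin: on the bench, at the centre of the recess; x and y along its sides, z up.
Things that resemble listed ones, but are neither listed nor needed, are in the scene too. Several things have the shape of the loupe; the one meant has the colours described above.

How it is judged:
By the outcome, as a careful person would: the job done as asked, in the order asked, and still so for the second after the job is handed in, with the robot touching nothing.
It also fails if it takes over 120 s, if anything falls off the work surface, if the arm or the gripper's body presses on something with over 40 N, if the wrist force passes 120 N, or if a joint passes its speed limit or range.

## Working session

There is one attempt and no reset: what is moved stays moved. The work goes in short steps, each a Python script; the robot and the scene stay as the last script left them, time stands still between calls to the robot, and variables do not carry over. Pictures are saved under pics/ and viewed, at most 18 in all, crops included, and the job is handed in when it is done.

```bash
mkdir -p pics; ls
python3 - <<'E'
from bench import *
import cv2,numpy as np
for c in ["scene","top"]:
    im=read_camera(c); cv2.imwrite(f"pics/{c}0.png",im[:,:,::-1])
    p=camera_params(c); print(c,np.round(p["K"],1).tolist(),np.round(p["camera_from_world"],3).tolist())
    for n in "flux_bottle charcoal_block loupe burner_nozzle bench_block bottle_stand charcoal_pan loupe_dish nozzle_block rubber_base".split():
        print(n,[(np.round(d["at"]).tolist(),round(d["confidence"],2)) for d in tip_of(c,n)][:6])
print(read_time_s(), read_tcp_rot())
E
```

```text
pics
scene [[471.2, 0.0, 321.1], [0.0, 471.2, 234.5], [0.0, 0.0, 1.0]] [[0.473, -0.881, 0.013, -0.443], [-0.576, -0.321, -0.752, 0.277], [0.666, 0.348, -0.659, 0.584], [0.0, 0.0, 0.0, 1.0]]
flux_bottle [([281.0, 272.0], 0.8)]
charcoal_block [([429.0, 276.0], 0.64)]
loupe [([338.0, 303.0], 0.77), ([444.0, 324.0], 0.55)]
burner_nozzle [([403.0, 329.0], 0.92)]
bench_block [([280.0, 202.0], 0.95)]
bottle_stand [([233.0, 184.0], 0.68)]
charcoal_pan [([379.0, 249.0], 0.66)]
loupe_dish [([227.0, 248.0], 0.7)]
nozzle_block [([324.0, 222.0], 0.78), ([233.0, 181.0], 0.61)]
rubber_base [([190.0, 217.0], 0.78)]
top [[467.0, 0.0, 320.9], [0.0, 467.0, 237.1], [0.0, 0.0, 1.0]] [[0.023, -0.999, 0.023, -0.221], [-0.987, -0.026, -0.156, 0.552], [0.156, -0.019, -0.987, 0.9], [0.0, 0.0, 0.0, 1.0]]
flux_bottle [([302.0, 288.0], 0.79)]
charcoal_block [([414.0, 232.0], 0.82)]
loupe [([362.0, 294.0], 0.75)]
burner_nozzle [([416.0, 297.0], 0.6)]
bench_block [([253.0, 209.0], 0.91)]
bottle_stand [([195.0, 198.0], 0.9)]
charcoal_pan [([367.0, 219.0], 0.61)]
loupe_dish [([248.0, 281.0], 0.65), ([305.0, 286.0], 0.32)]
nozzle_block [([305.0, 210.0], 0.93)]
rubber_base [([187.0, 263.0], 0.76)]
1.1 [9.84994899e-01 1.72583452e-01 1.36559078e-05 8.50042169e-06]
```

View pics/scene0.png

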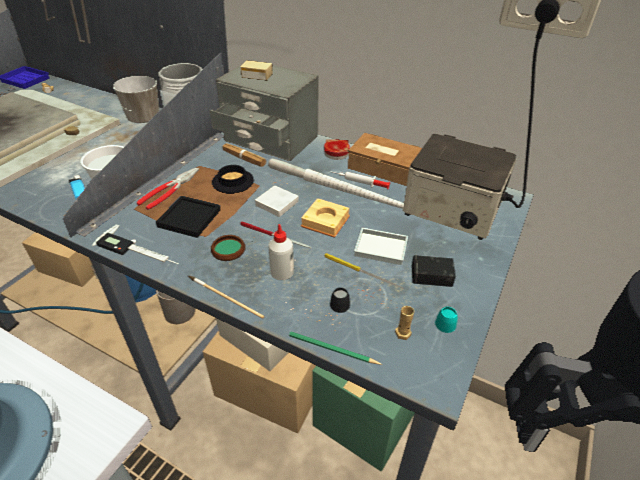

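Run:
```python
import cv2
im=cv2.imread("pics/top0.png"); cv2.imwrite("pics/top0z.png",cv2.resize(im[140:350,130:480],(800,480),interpolation=cv2.INTER_CUBIC))
```

```text
(no output)
```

View pics/top0z.png

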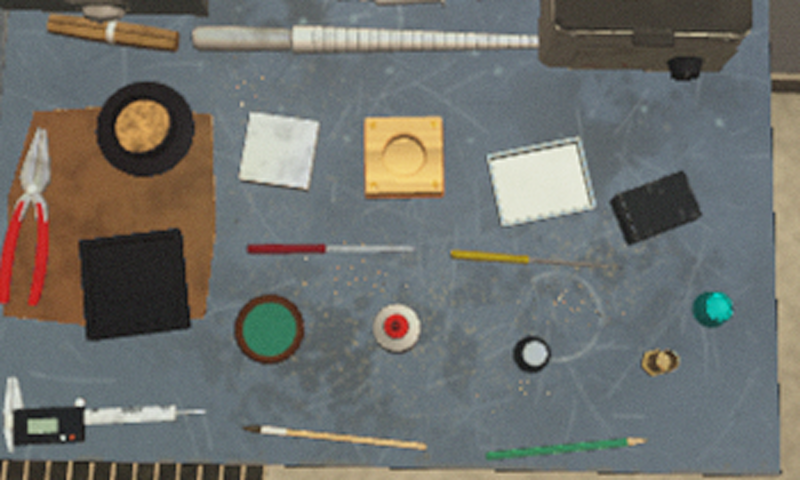

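The scene shows all five items and their holders. There are two loupe-shaped things: black at scene (339,300) / top (362,294), and teal at scene (446,320) / top (442,275). The task says black, so it's the first one, which the zoomed crop at (532,353) confirms. Next I'll triangulate and get the yaws.

```bash
cat > h.py <<'E'
from bench import *
import cv2,numpy as np
def toplane(cam,uv,z,p=None):
    p=p or camera_params(cam); T=np.array(p["camera_from_world"]); R,t=T[:3,:3],T[:3,3]
    c=-R.T@t; d=R.T@np.linalg.inv(p["K"])@np.array([uv[0],uv[1],1.]); return (c+d*(z-c[2])/d[2])[:2]
def q(a): return [np.cos(a/2),np.sin(a/2),0,0]
E
python3 - <<'E'
from h import *
S=dict(flux_bottle=(281,272),charcoal_block=(429,276),loupe=(338,303),burner_nozzle=(403,329),bench_block=(280,202),bottle_stand=(233,184),charcoal_pan=(379,249),loupe_dish=(227,248),nozzle_block=(324,222),rubber_base=(190,217))
T=dict(flux_bottle=(302,288),charcoal_block=(414,232),loupe=(362,294),burner_nozzle=(416,297),bench_block=(253,209),bottle_stand=(195,198),charcoal_pan=(367,219),loupe_dish=(248,281),nozzle_block=(305,210),rubber_base=(187,263))
for n in S: print(n,toplane("scene",S[n],0).round(3),toplane("top",T[n],0).round(3))
# crop pixel -> top pixel; measured corners/centres at known height
f=lambda u,v,z: toplane("top",((u+.5)*350/800-.5+130,(v+.5)*210/480-.5+140),z)
def poly(n,pts,z):
    P=np.array([f(*p,z) for p in pts]); e=np.roll(P,-1,0)-P
    print(n,P.mean(0).round(4),"len",np.linalg.norm(e,axis=1).round(3),"yaw",np.degrees(np.arctan2(e[:,1],e[:,0])).round(1))
poly("bench",[(249,113),(318,121),(309,189),(241,180)],.016)
poly("nozblk",[(365,116),(443,116),(443,195),(365,195)],.023)
poly("pan",[(487,155),(580,138),(596,208),(504,226)],.014)
poly("char",[(611,200),(686,172),(701,209),(627,244)],.027)
poly("base",[(80,240),(181,229),(190,327),(88,339)],.016)
for n,u,v,z in [("bottle",396,327,.075),("dish",269,328,.012),("loupe",532,353,.01),("noz",660,361,.03),("stand",146,128,.012),("cork",142,127,.008),("hole",404,155,.023),("teal",713,309,.015)]: print(n,f(u,v,z).round(4))
E
```

```text
flux_bottle [ 0.462 -0.174] [ 0.456 -0.172]
charcoal_block [ 0.58  -0.407] [ 0.58  -0.407]
loupe [ 0.447 -0.294] [ 0.446 -0.297]
burner_nozzle [ 0.449 -0.408] [ 0.442 -0.41 ]
bench_block [ 0.634 -0.065] [ 0.621 -0.062]
bottle_stand [0.639 0.059] [0.642 0.063]
charcoal_pan [ 0.602 -0.302] [ 0.606 -0.306]
loupe_dish [ 0.467 -0.053] [ 0.467 -0.058]
nozzle_block [ 0.621 -0.175] [ 0.622 -0.173]
rubber_base [0.504 0.066] [0.502 0.071]
bench [ 0.6249 -0.0614] len [0.064 0.065 0.063 0.063] yaw [-95.2 175.   83.9  -3.7]
nozblk [ 0.6221 -0.1764] len [0.072 0.074 0.071 0.074] yaw [ -88.4 -178.7   91.5    1.9]
pan [ 0.6029 -0.3043] len [0.088 0.067 0.087 0.068] yaw [ -77.9 -167.2  102.7   14.1]
char [ 0.5803 -0.4075] len [0.074 0.037 0.076 0.043] yaw [ -68.  -158.7  116.6   19.8]
base [0.499  0.0627] len [0.091 0.09  0.091 0.09 ] yaw [ -82.2 -171.4   98.1    8.8]
bottle [ 0.462  -0.1745]
dish [ 0.4621 -0.0591]
loupe [ 0.4453 -0.297 ]
noz [ 0.4402 -0.4087]
stand [0.6437 0.0631]
cork [0.6456 0.0679]
hole [ 0.6224 -0.1764]
teal [ 0.4888 -0.4611]
```

Run:
```python
from h import *
print(read_time_s()); move_gripper(.07,25)
move_ptp([.46,-.174,.28],q(0)); print(read_time_s(),read_eef_pos().round(4),np.round(read_qpos(),2))
p=camera_params("wrist"); im=read_camera("wrist"); cv2.imwrite("pics/w1.png",im[:,:,::-1])
for n,z in [("flux_bottle",0),("loupe",0),("nozzle_block",0),("loupe_dish",0)]:
    print(n,[(np.round(d["at"]).tolist(),round(d["confidence"],2),toplane("",d["at"],z,p).round(4)) for d in tip_of("wrist",n)])
```

```text
1.1
3.225 [ 0.4597 -0.1753  0.28  ] [ 0.54  0.07 -0.27  1.92  0.02  1.15 -1.31]
flux_bottle [([316.0, 192.0], 0.88, array([ 0.4602, -0.168 ]))]
loupe [([432.0, 208.0], 0.74, array([ 0.4421, -0.2971])), ([586.0, 164.0], 0.6, array([ 0.4901, -0.4569]))]
nozzle_block [([318.0, 22.0], 0.9, array([ 0.6253, -0.1717]))]
loupe_dish [([216.0, 194.0], 0.61, array([ 0.4585, -0.0579])), ([531.0, 211.0], 0.35, array([ 0.4379, -0.4074]))]
```

View pics/w1.png

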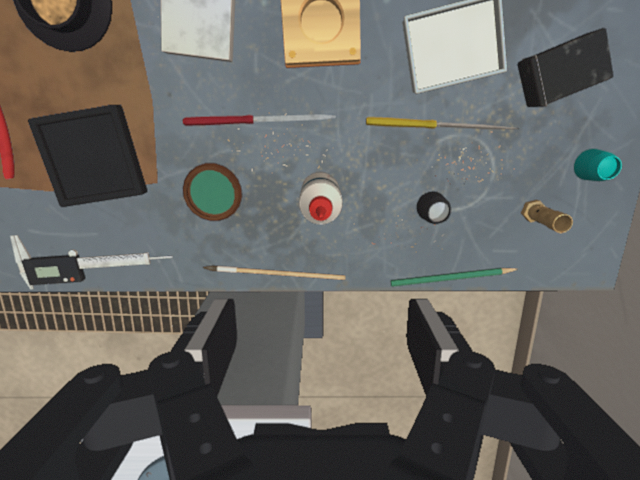

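The wrist view shows the bottle at (321,199), dish (212,192), black loupe (433,207), nozzle foot (533,212), hole (322,20), pan, charcoal, base and teal loupe (598,165). I'll cross-check these against the top view, then grasp the bottle.

Run:
```python
from h import *
p=camera_params("wrist")
f=lambda u,v,z: toplane("",(u,v),z,p)
def poly(n,pts,z):
    P=np.array([f(*p,z) for p in pts]); e=np.roll(P,-1,0)-P
    print(n,P.mean(0).round(4),"len",np.linalg.norm(e,axis=1).round(3),"yaw",np.degrees(np.arctan2(e[:,1],e[:,0])).round(1))
poly("pan",[(405,14),(501,-3),(505,72),(417,92)],.014)
poly("base",[(30,119),(122,105),(145,192),(55,206)],.016)
poly("char",[(519,60),(606,29),(612,63),(539,79)],.027)
for n,u,v,z in [("bottle",321,199,.075),("dish",212,192,.015),("loupefoot",433,206,.003),("hole",322,20,.023),("nozhex",534,212,.004),("noztop",563,223,.056)]: print(n,f(u,v,z).round(4))
```

```text
pan [ 0.6025 -0.301 ] len [0.087 0.064 0.085 0.069] yaw [ -81.2 -168.3  102.1   13.6]
base [0.4998 0.0649] len [0.094 0.087 0.099 0.088] yaw [ -82.1 -173.4   98.6    3.5]
char [ 0.5893 -0.4007] len [0.078 0.03  0.066 0.027] yaw [ -71.2 -156.8  101.7   52.7]
bottle [ 0.4682 -0.173 ]
dish [ 0.4632 -0.058 ]
loupefoot [ 0.4449 -0.2959]
hole [ 0.6216 -0.1742]
nozhex [ 0.4382 -0.4074]
noztop [ 0.4401 -0.4068]
```

Run:
```python
from h import *
movel([.462,-.1735,.14],speed=.2); movel([.462,-.1735,.064],speed=.1)
print(read_eef_pos().round(4),read_ft_force().round(1))
move_gripper(.03,30); print(read_finger_gap(),read_grasp_force(),read_ft_force().round(1))
movel([.462,-.1735,.16],speed=.15)
print(read_finger_gap(),read_grasp_force(),read_ft_force().round(2))
move_ptp([.54,.063,.2],q(0)); print(read_time_s(),read_eef_pos().round(4))
p=camera_params("wrist"); im=read_camera("wrist"); cv2.imwrite("pics/w2.png",im[:,:,::-1])
for n in ["bottle_stand","rubber_base"]:
    print(n,[(np.round(d["at"]).tolist(),round(d["confidence"],2),toplane("",d["at"],0,p).round(4)) for d in tip_of("wrist",n)])
np.savez("p2.npz",K=p["K"],T=p["camera_from_world"])
```

```text
[ 0.4627 -0.1737  0.0646] [ 0.4  0.1 -0. ]
0.039086074379978096 30.309091683011502 [-0.9 -0.2  4.9]
0.03901280888807532 30.287946268217638 [-0.33  0.05 -0.7 ]
7.4 [0.5393 0.0607 0.1988]
bottle_stand [([311.0, 78.0], 0.91, array([0.6471, 0.0701]))]
rubber_base []
```

View pics/w2.png

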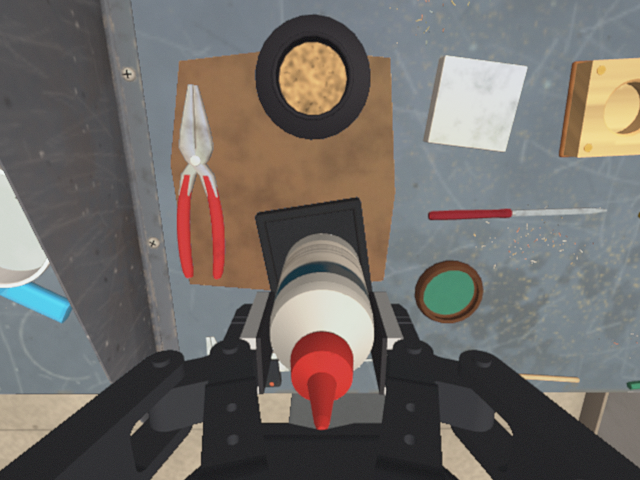

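Run:
```python
from h import *
d=np.load("p2.npz");p=dict(K=d["K"],camera_from_world=d["T"])
print(read_eef_pos().round(4)); pause(.3); print(read_eef_pos().round(4))
im=cv2.cvtColor(read_camera("wrist"),cv2.COLOR_RGB2HSV); pp=camera_params("wrist")
m=(im[:160,250:380,2]>110)&(im[:160,250:380,1]>60); m[:, :]&=True
mm=np.zeros_like(m,np.uint8); cv2.circle(mm,(63,77),45,1,-1); ys,xs=np.nonzero(m&(mm>0)); print("cork px",xs.mean()+250,ys.mean(),len(xs))
dk=(im[:160,240:390,2]<60).astype(np.uint8); c=max(cv2.findContours(dk,cv2.RETR_EXTERNAL,2)[0],key=cv2.contourArea); e=cv2.fitEllipse(c); o=np.array(e[0])+[240,0]; print("foot",e,o)
t=cv2.cvtColor(read_camera("top"),cv2.COLOR_RGB2HSV)
print("cork@8",toplane("",(xs.mean()+250,ys.mean()),.008,pp).round(4),"foot@5",toplane("",o,.005,pp).round(4),toplane("",o,.0,pp).round(4))
r=t[170:225,165:230]; dk=((r[:,:,2]<50)).astype(np.uint8); c=max(cv2.findContours(dk,cv2.RETR_EXTERNAL,2)[0],key=cv2.contourArea); e=cv2.fitEllipse(c); o=np.array(e[0])+[165,170]
print("top foot",e,toplane("top",o,.005).round(4))
```

```text
[0.5396 0.0599 0.1992]
[0.54   0.0624 0.2   ]
cork px 315.10715221378047 79.77809798270893 3817
foot ((75.1383285522461, 78.58893585205078), (112.6199951171875, 122.07645416259766), 177.6904754638672) [315.13832855  78.58893585]
cork@8 [0.6461 0.0689] foot@5 [0.6472 0.0689] [0.6477 0.069 ]
top foot ((28.121728897094727, 25.994552612304688), (39.82798767089844, 41.38270568847656), 67.29566192626953) [0.6448 0.0659]
```

Run:
```python
from h import *
movel([.6455,.067,.12]); pause(.4); print(read_eef_pos().round(4),read_ft_force().round(1))
movel([.6455,.067,.088],speed=.1); print(read_ft_force().round(1))
for z in [.082,.078,.075,.0735]:
    movel([.6455,.067,z],speed=.05); F=read_ft_force(); print(z,read_eef_pos().round(4),F.round(1))
    if np.linalg.norm(F)>8: break
pause(.3); print(read_eef_pos().round(4),read_ft_force().round(1),read_time_s())
read_camera("scene"); im=read_camera("scene"); cv2.imwrite("pics/s2.png",cv2.resize(im[100:260,130:330],(800,640))[:600,:,::-1])
```

```text
[0.6455 0.0669 0.1204] [ 0.7  0.2 -0.8]
[0.2 0.2 0.2]
0.082 [0.6455 0.067  0.082 ] [-0.3 -0.8 -0.8]
0.078 [0.6453 0.0669 0.0778] [ 0.2  0.2 -1.4]
0.075 [0.6453 0.0669 0.0747] [ 0.4  0.7 -1.6]
0.0735 [0.6454 0.067  0.0734] [ 0.2  0.1 -0.9]
[0.6455 0.067  0.0736] [ 0.8  0.  -0.6] 11.1667
```

View pics/s2.png

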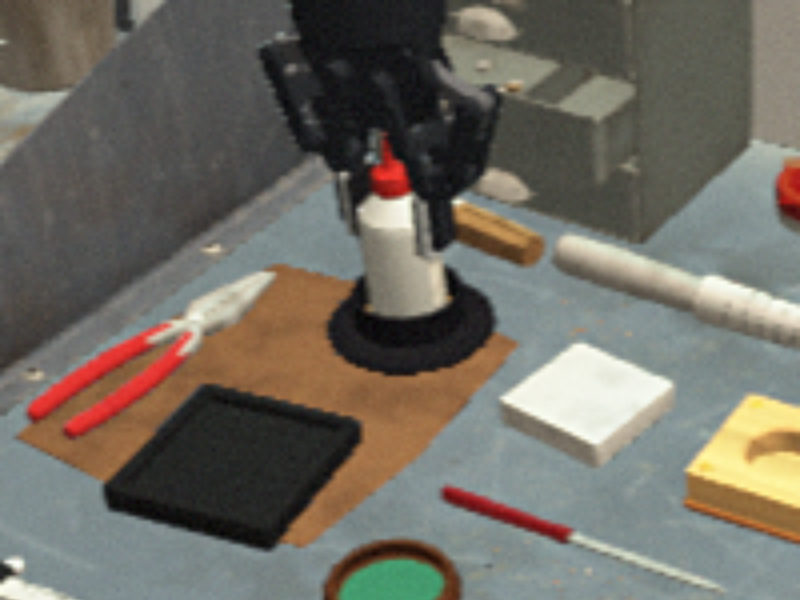

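The bottle is inside the cup, upright and about 1 mm above the floor. I'll seat and release it, then get a closer view of the charcoal and pan.

Run:
```python
from h import *
for z in [.0727,.072,.0713]:
    movel([.6455,.067,z],speed=.05); F=read_ft_force(); print(z,read_eef_pos().round(4),F.round(1))
    if F[2]>3: break
move_gripper(.055); pause(.2); print(read_finger_gap(),read_ft_force().round(1))
movel([.6455,.067,.19],speed=.2)
move_ptp([.50,-.36,.28],q(0)); pause(.4); print(read_time_s(),read_eef_pos().round(4))
p=camera_params("wrist"); im=read_camera("wrist"); cv2.imwrite("pics/w3.png",im[:,:,::-1]); np.savez("p3.npz",K=p["K"],T=p["camera_from_world"])
for n in ["charcoal_block","charcoal_pan","burner_nozzle","loupe","nozzle_block"]:
    print(n,[(np.round(d["at"]).tolist(),round(d["confidence"],2),toplane("",d["at"],0,p).round(4)) for d in tip_of("wrist",n)])
```

```text
0.0727 [0.6459 0.067  0.0731] [ 0.3 -0.1  0.2]
0.072 [0.646  0.0671 0.073 ] [-0.9 -0.9  4.9]
0.054935980954936646 [-0.6 -0.4  0.4]
15.0917 [ 0.5003 -0.3596  0.28  ]
charcoal_block [([367.0, 114.0], 0.93, array([ 0.5821, -0.4049]))]
charcoal_pan [([264.0, 93.0], 0.93, array([ 0.6021, -0.3004]))]
burner_nozzle [([364.0, 243.0], 0.94, array([ 0.4414, -0.4073]))]
loupe [([413.0, 203.0], 0.92, array([ 0.4884, -0.4589])), ([271.0, 241.0], 0.73, array([ 0.4435, -0.3005]))]
nozzle_block [([134.0, 71.0], 0.94, array([ 0.6224, -0.172 ]))]
```

View pics/w3.png

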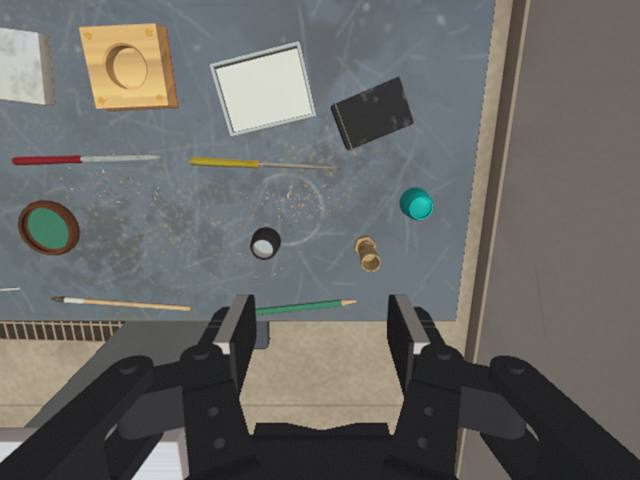

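The wrist view shows charcoal at (375,113), pan (263,89), black loupe (265,243), teal (417,204) and nozzle (367,250). I need the fingertip height accurately, so I'll touch clear bench with the fingers at two openings.

Run:
```python
from h import *
d=np.load("p3.npz");p=dict(K=d["K"],camera_from_world=d["T"])
def poly(n,pts,z):
    P=np.array([toplane("",x,z,p) for x in pts]); e=np.roll(P,-1,0)-P
    print(n,P.mean(0).round(4),"len",np.linalg.norm(e,axis=1).round(3),"yaw",np.degrees(np.arctan2(e[:,1],e[:,0])).round(1))
poly("char",[(336,104),(400,78),(413,121),(352,148)],.027)
poly("pan",[(210,68),(301,43),(315,113),(231,135)],.014)
for n,u,v,z in [("loupetop",264,249,.03),("hole",127,67,.023),("noztop",370,260,.056),("dish",49,227,.015)]: print(n,toplane("",(u,v),z,p).round(4))
x,y=.49,-.372
movel([x,y,.06],speed=.2)
for w,z0 in [(.048,.024),(.066,.022)]:
    move_gripper(w); movel([x,y,z0],speed=.12); pause(.2); f0=read_ft_force()[2]
    for z in np.arange(z0-.001,.0,-.001):
        movel([x,y,z],speed=.03); F=read_ft_force()[2]-f0
        if F>4: break
    print(w,"contact",z,read_eef_pos().round(4),F); movel([x,y,.05],speed=.15)
print(read_time_s())
```

```text
char [ 0.582  -0.4096] len [0.064 0.041 0.063 0.044] yaw [ -69.  -158.6  113.6   21.7]
pan [ 0.603  -0.3023] len [0.09  0.064 0.087 0.064] yaw [ -76.2 -168.4  103.9   14.1]
loupetop [ 0.445  -0.2972]
hole [ 0.6231 -0.1763]
noztop [ 0.4427 -0.4067]
dish [ 0.4649 -0.0624]
0.048 contact 0.014999999999999993 [ 0.4902 -0.3722  0.0165] 8.856116901664342
0.066 contact 0.01199999999999999 [ 0.4901 -0.3721  0.0126] 4.904323293081358
23.9667
```

Run:
```python
from h import *
for a in (112,-68):
    for P in ([.582,-.4085,.12],[.603,-.3025,.12]):
        r=inverse_kinematics(P,q(np.radians(a))); print(a,None if r is None else np.round(r,2))
a=np.radians(-68); b=np.radians(-68-8.7)
if inverse_kinematics([.603,-.3025,.12],q(b)) is None: a+=np.pi;b+=np.pi
move_gripper(.064,25)
move_ptp([.582,-.4085,.10],q(a)); pause(.2)
movel([.582,-.4085,.0285],speed=.1); print(read_eef_pos().round(4),read_ft_force().round(1))
move_gripper(.03); print(read_finger_gap(),read_grasp_force(),read_eef_pos().round(4),read_ft_force().round(1))
movel([.582,-.4085,.08],speed=.12); print(read_finger_gap(),read_ft_force().round(1))
movel([.603,-.3025,.08],q(b),speed=.12); pause(.3); print(read_eef_pos().round(4),read_time_s())
im=read_camera("scene"); cv2.imwrite("pics/s3.png",cv2.resize(im[180:330,310:510],(800,600))[:,:,::-1])
```

```text
112 [ 1.03  0.73 -0.7   1.5   0.51  1.09  0.61]
112 [ 0.92  0.68 -0.72  1.6   0.5   1.05  0.44]
-68 [ 0.55  0.62  0.01  1.53 -0.01  0.99 -2.2 ]
-68 [ 0.42  0.56 -0.02  1.63  0.01  0.95 -2.36]
[ 0.5825 -0.4089  0.0289] [-0.4 -0.6  0.1]
0.04524156203276455 27.20393657684326 [ 0.583  -0.4092  0.0299] [0.9 0.2 3.2]
0.0455220229180301 [ 0.2  0.5 -0.3]
[ 0.6027 -0.3034  0.08  ] 28.475
```

View pics/s3.png

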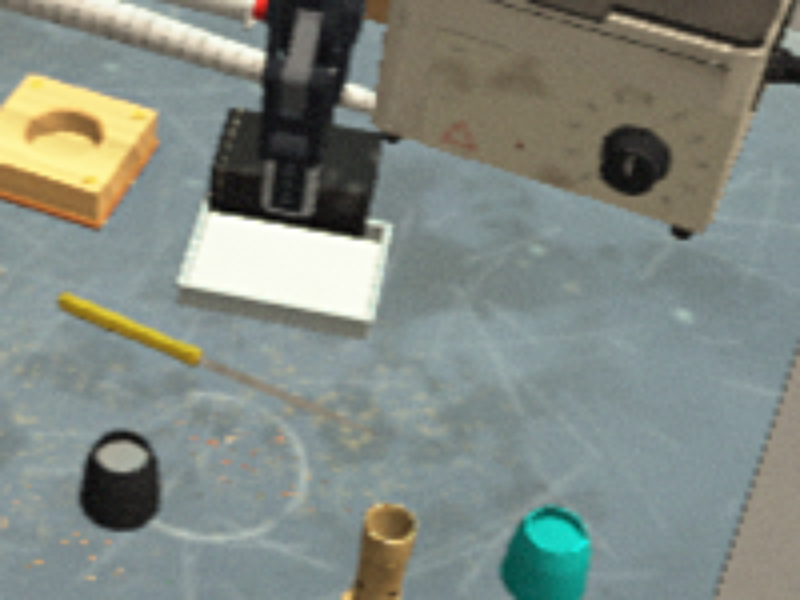

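Charcoal is held level and parallel to the pan below it. I'll lower it until it touches.

```bash
cat >> h.py <<'E'
def lower(x,y,z1,z2,dz=.0007,thr=3.0):
    "straight down to z1, then in small steps until contact or z2"
    movel([x,y,z1],speed=.1); pause(.2); f0=read_ft_force()[2]; z=z1; F=0
    while z>z2 and F<thr:
        z-=dz; movel([x,y,z],speed=.04); F=read_ft_force()[2]-f0
    print("lower: cmd",round(z,4),read_eef_pos().round(4),"F",read_ft_force().round(1))
    return z
E
python3 - <<'E'
from h import *
lower(.603,-.3025,.0385,.030)
move_gripper(.06); pause(.1); print(read_ft_force().round(1))
x,y=.603,-.3025
movel([x,y,.12],speed=.2)
# loupe approach
a=0
move_gripper(.055,20)
move_ptp([.445,-.297,.12],q(a)); pause(.3); print(read_eef_pos().round(4),read_time_s())
im=read_camera("top"); cv2.imwrite("pics/t3.png",cv2.resize(im[140:350,130:480],(800,480))[:,:,::-1])
p=camera_params("wrist"); read_camera("wrist")
for n in ["loupe","charcoal_block","charcoal_pan"]: print(n,[(np.round(d["at"]).tolist(),round(d["confidence"],2),toplane("",d["at"],0,p).round(4)) for d in tip_of("wrist",n)])
E
```

```text
lower: cmd 0.0329 [ 0.6032 -0.3025  0.0338] F [-1.5  1.5  5.9]
[ 0.   0.1 -0.2]
[ 0.4455 -0.2969  0.12  ] 34.0083
loupe [([324.0, 238.0], 0.81, array([ 0.4449, -0.297 ])), ([572.0, 170.0], 0.6, array([ 0.4905, -0.458 ]))]
charcoal_block []
charcoal_pan []
```

View pics/t3.png

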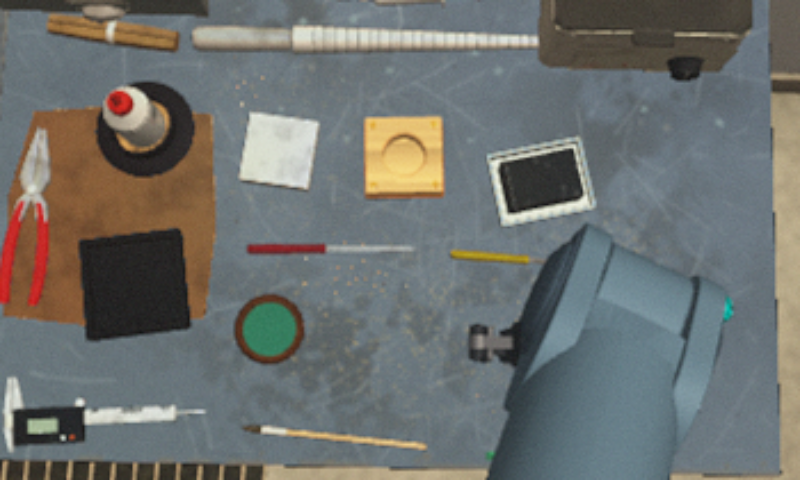

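The charcoal lies in the pan and the bottle stands in its cup. The black loupe is measured again at (0.445,-0.297), and I'll take it to the dish.

Run:
```python
from h import *
x,y=.445,-.297
movel([x,y,.0305],speed=.1); print(read_eef_pos().round(4),read_ft_force().round(1))
move_gripper(.02,22); print(read_finger_gap(),read_grasp_force(),read_eef_pos().round(4))
movel([x,y,.09],speed=.12); print(read_finger_gap(),read_grasp_force(),read_ft_force().round(1))
x,y=.43,-.0585
movel([x,y,.12],speed=.2); pause(.3)
p=camera_params("wrist"); im=read_camera("wrist"); cv2.imwrite("pics/w4.png",im[:,:,::-1])
for n in ["loupe_dish","rubber_base"]: print(n,[(np.round(d["at"]).tolist(),round(d["confidence"],2),toplane("",d["at"],0,p).round(4)) for d in tip_of("wrist",n)])
h=cv2.cvtColor(im,cv2.COLOR_RGB2HSV); m=cv2.inRange(h,(65,80,40),(90,255,255)); c=max(cv2.findContours(m,0,2)[0],key=cv2.contourArea); e=cv2.fitEllipse(cv2.convexHull(c)); print(e,toplane("",e[0],.006,p).round(4),read_time_s())
```

```text
[ 0.4456 -0.2974  0.0311] [0.4 0.2 0.3]
0.029512202386847954 21.79658919107169 [ 0.4457 -0.2974  0.0315]
0.02911417400387001 21.6776318862685 [-0.   0.1 -0.7]
loupe_dish [([323.0, 192.0], 0.82, array([ 0.4614, -0.059 ]))]
rubber_base [([120.0, 132.0], 0.73, array([0.4992, 0.0691]))]
((319.44384765625, 191.7677001953125), (73.14479064941406, 74.10547637939453), 92.23783874511719) [ 0.4624 -0.0564] 38.0917
```

View pics/w4.png

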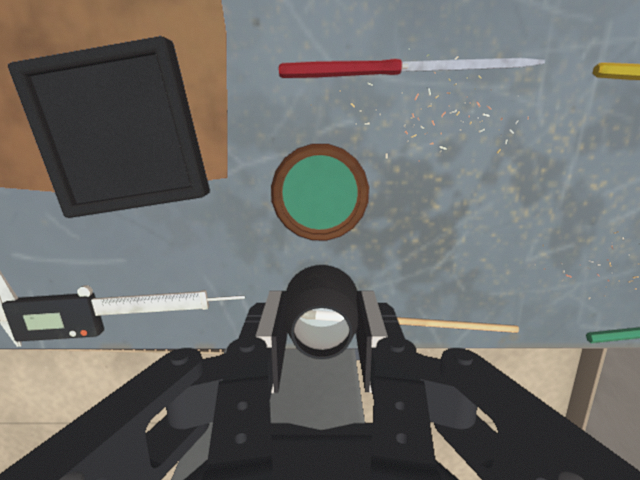

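The loupe is held upright and the dish centre is at (319,192). I'll place it, then pick the nozzle.

Run:
```python
from h import *
p=camera_params("wrist")
P=np.array([toplane("",u,.016,p) for u in [(10,65),(163,37),(209,193),(66,217)]]); e=np.roll(P,-1,0)-P
print("base",P.mean(0).round(4),np.linalg.norm(e,axis=1).round(3),np.degrees(np.arctan2(e[:,1],e[:,0])).round(1))
x,y=.4625,-.058
movel([x,y,.07],speed=.12); pause(.2); lower(x,y,.041,.033)
move_gripper(.042); pause(.1); movel([x,y,.12],speed=.2)
move_gripper(.045,35)
x,y=.4415,-.4075
move_ptp([x,y,.14],q(0)); pause(.3); print(read_eef_pos().round(4),read_time_s())
p=camera_params("wrist"); im=read_camera("wrist"); cv2.imwrite("pics/w5.png",im[:,:,::-1]); print([(np.round(d["at"]).tolist(),round(d["confidence"],2),toplane("",d["at"],0,p).round(4)) for d in tip_of("wrist","burner_nozzle")])
```

```text
base [0.4995 0.0654] [0.088 0.088 0.093 0.089] [ -81.  -168.8   99.4    8.3]
lower: cmd 0.0368 [ 0.4626 -0.058   0.0374] F [-2.3  0.4  5.8]
[ 0.4422 -0.4063  0.1401] 43.8667
[([329.0, 232.0], 0.62, array([ 0.4398, -0.4101]))]
```

View pics/w5.png

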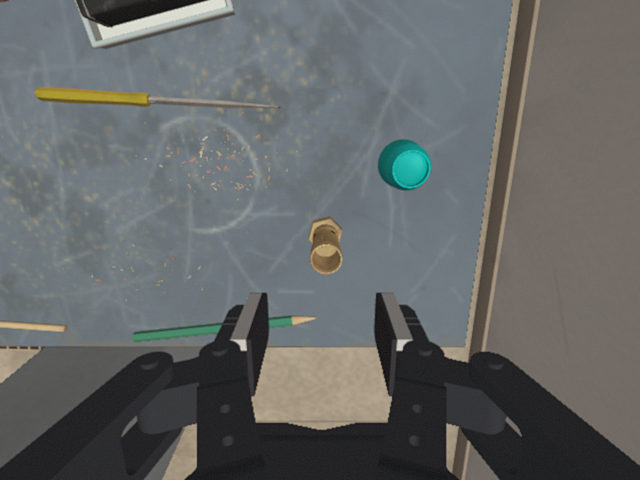

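Run:
```python
from h import *
x,y=.4405,-.4085
movel([x,y,.09],speed=.12); movel([x,y,.043],speed=.08); print(read_eef_pos().round(4),read_ft_force().round(1))
move_gripper(.01,35); print(read_finger_gap(),read_grasp_force(),read_eef_pos().round(4))
movel([x,y,.13],speed=.12); print(read_finger_gap(),read_ft_force().round(1))
x,y=.57,-.175
movel([x,y,.14],speed=.2); pause(.4)
p=camera_params("wrist"); im=read_camera("wrist"); cv2.imwrite("pics/w6.png",im[:,:,::-1]); np.savez("p6.npz",K=p["K"],T=p["camera_from_world"])
for n in ["nozzle_block","bench_block"]: print(n,[(np.round(d["at"]).tolist(),round(d["confidence"],2),toplane("",d["at"],0,p).round(4)) for d in tip_of("wrist",n)])
print(read_time_s())
```

```text
[ 0.4406 -0.4085  0.0428] [ 0.6 -0.1  1. ]
0.018066666217611896 34.16389346122742 [ 0.4411 -0.409   0.0438]
0.01823299649530146 [-0.3 -0.  -2.1]
nozzle_block [([320.0, 154.0], 0.67, array([ 0.6239, -0.1732]))]
bench_block [([149.0, 153.0], 0.66, array([ 0.6247, -0.0545]))]
48.525
```

View pics/w6.png

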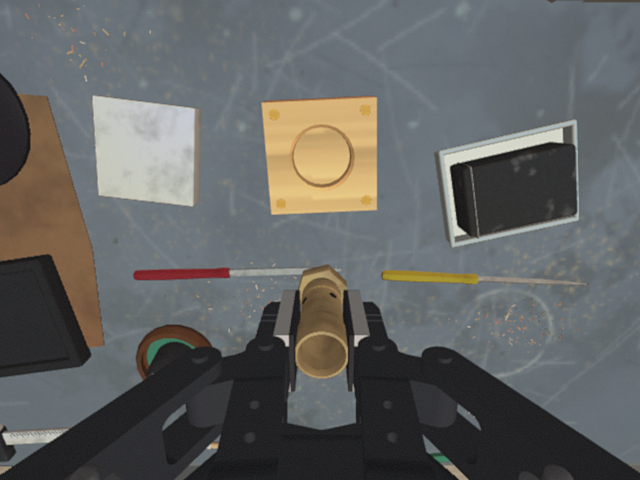

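Run:
```python
from h import *
p=camera_params("wrist"); f=lambda u,z: toplane("",u,z,p)
h=f((323,155),.023); print("hole",h.round(4))
P=np.array([f(u,.016) for u in [(92,96),(196,108),(193,206),(98,196)]]); e=np.roll(P,-1,0)-P
print("bench",P.mean(0).round(4),np.linalg.norm(e,axis=1).round(3),np.degrees(np.arctan2(e[:,1],e[:,0])).round(1))
x,y=.6225,-.1755
assert np.hypot(h[0]-x,h[1]-y)<.004
movel([x,y,.10],speed=.12); pause(.3); print(read_eef_pos().round(4)); movel([x,y,.07],speed=.1)
lower(x,y,.056,.046)
im=read_camera("scene"); cv2.imwrite("pics/s6.png",cv2.resize(im[150:270,220:420],(800,480))[:,:,::-1]); print(read_time_s())
```

```text
hole [ 0.6253 -0.1746]
bench [ 0.6257 -0.0588] [0.064 0.063 0.064 0.064] [-96.3 172.3  83.8  -7.1]
[ 0.6224 -0.1758  0.1006]
lower: cmd 0.0497 [ 0.6227 -0.1755  0.0508] F [-2.2  1.2  4.7]
52.7667
```

View pics/s6.png

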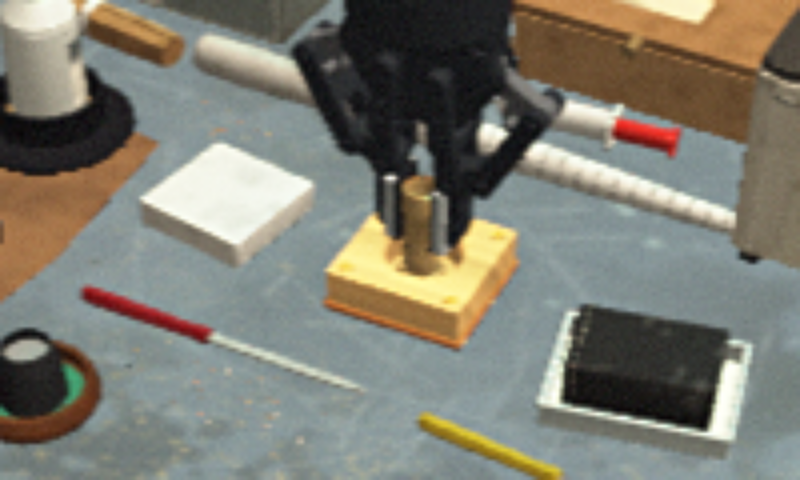

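The nozzle is on the floor of the hole: contact came 7 mm above its bench height, as expected. I'll release it and do the bench block with a shallow grip.

Run:
```python
from h import *
move_gripper(.032); pause(.1); print(read_ft_force().round(1)); movel([.6225,-.1755,.13],speed=.2)
a=np.radians(-5.8); b=np.radians(8.7); x,y=.6252,-.060
move_gripper(.078,80)
movel([x,y,.09],q(a),speed=.15); pause(.2); movel([x,y,.0207],speed=.08); pause(.2); print(read_eef_pos().round(4),read_ft_force().round(1))
move_gripper(.05,80); print(read_finger_gap(),read_grasp_force(),read_eef_pos().round(4),read_ft_force().round(1))
movel([x,y,.035],speed=.05); pause(.2); print(read_finger_gap(),read_ft_force().round(1),read_ft_torque().round(2),read_time_s())
im=read_camera("scene"); cv2.imwrite("pics/s7.png",cv2.resize(im[130:250,200:360],(800,600))[:,:,::-1])
```

```text
[-0.1 -0.6 -0.1]
[ 0.6258 -0.06    0.0215] [ 0.  -0.   0.1]
0.061283991142781304 88.05378556251526 [ 0.6259 -0.06    0.022 ] [-1.7 -0.4  4.4]
0.0613122481566591 [ 0.3  0.2 -4.4] [ 0.06  0.07 -0.03] 57.5167
```

View pics/s7.png

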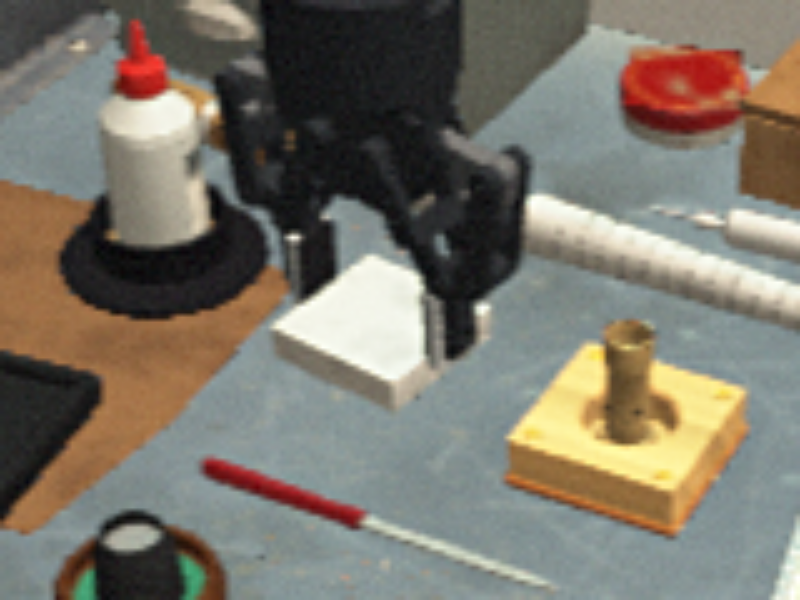

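The block is lifted level, with the nozzle, bottle and loupe standing. I'll move to just short of the base and compare.

Run:
```python
from h import *
b=np.radians(8.7); x,y=.6252,-.060
movel([x,y,.12],speed=.12); movel([.5,-.045,.12],speed=.15)
movel([.4995,.065,.10],q(b),speed=.12); pause(.4); print(read_eef_pos().round(4),read_finger_gap(),read_ft_torque().round(2))
movel([.4995,.065,.06],speed=.1);pause(.2)
im=read_camera("top"); im2=read_camera("wrist"); p=camera_params("wrist");np.savez("p8.npz",K=p["K"],T=p["camera_from_world"])
A=cv2.resize(im2,(480,360)); im3=read_camera("scene"); B=cv2.resize(im3[140:290,130:290],(320,300)); B=cv2.copyMakeBorder(B,0,60,0,0,0)
cv2.imwrite("pics/m8.png",np.hstack([A,B])[:,:,::-1]); print(read_time_s())
```

```text
[0.4995 0.0646 0.1   ] 0.06158538247385982 [-0.03  0.01 -0.01]
61.8
```

View pics/m8.png

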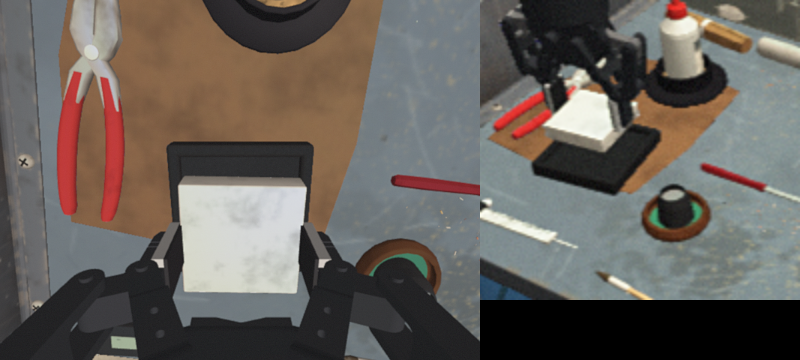

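Run:
```python
from h import *
p=camera_params("wrist"); s=lambda u: ((u[0]+.5)*4/3-.5,(u[1]+.5)*4/3-.5)
for n,c,z,d in [("base",[(167,143),(313,142)],.016,.046),("block",[(179,185),(306,185)],.054,.032)]:
    P=np.array([toplane("",s(u),z,p) for u in c]); e=P[1]-P[0]; L=np.linalg.norm(e); n_=np.array([e[1],-e[0]])/L
    print(n,(P.mean(0)+n_*d).round(4),L.round(4),np.degrees(np.arctan2(e[1],e[0])).round(1)+90)
print(read_eef_pos().round(4))
```

```text
base [0.5004 0.0669] 0.0885 9.099999999999994
block [0.5005 0.0658] 0.0625 8.700000000000003
[0.4999 0.065  0.0605]
```

Base and block agree within about 1 mm and 0.5°. Lowering.

Run:
```python
from h import *
x,y=.4995,.0658
movel([x,y,.045],speed=.1); pause(.3)
lower(x,y,.0365,.029,thr=4); print(read_eef_pos().round(4))
im=read_camera("scene"); cv2.imwrite("pics/s9.png",cv2.resize(im[160:280,120:280],(800,600))[:,:,::-1]); print(read_time_s())
```

```text
lower: cmd 0.0316 [0.4996 0.0658 0.032 ] F [-2.  -0.6  1.1]
[0.4996 0.0658 0.032 ]
64.65
```

View pics/s9.png

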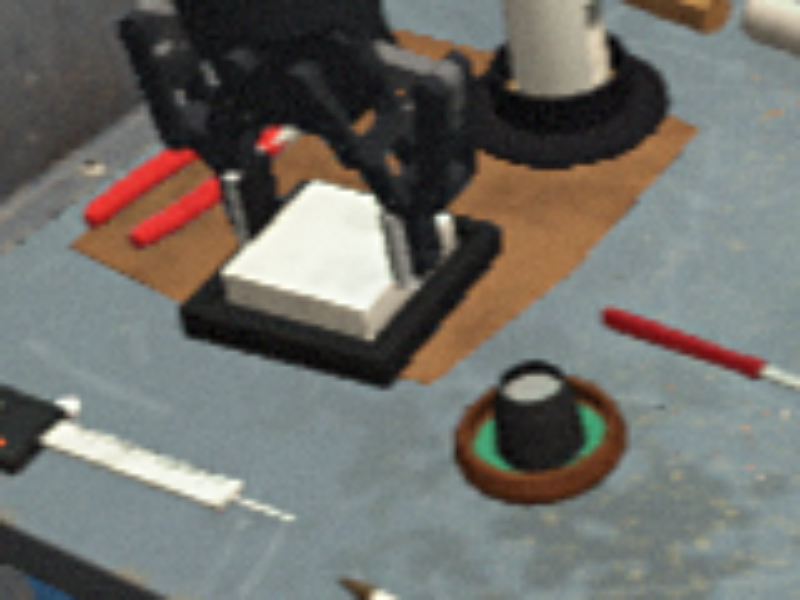

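The block is seated in the recess: contact at z = 0.032, as predicted. Releasing, backing off and making a last check.

Run:
```python
from h import *
move_gripper(.072); pause(.2); print(read_ft_force().round(1)); movel([.4995,.0658,.15],speed=.15)
move_ptp([.40,-.25,.3],q(0)); pause(.5); print(read_time_s())
a=read_camera("top")[140:350,130:480]; b=read_camera("scene")[140:340,170:470]
cv2.imwrite("pics/end.png",np.vstack([cv2.resize(a,(500,300)),cv2.resize(b,(450,300))[:, :450] if 0 else cv2.copyMakeBorder(cv2.resize(b,(450,300)),0,0,0,50,0)])[:,:,::-1])
```

```text
[ 0.6 -0.3 -0.7]
67.9167
```

View pics/end.png

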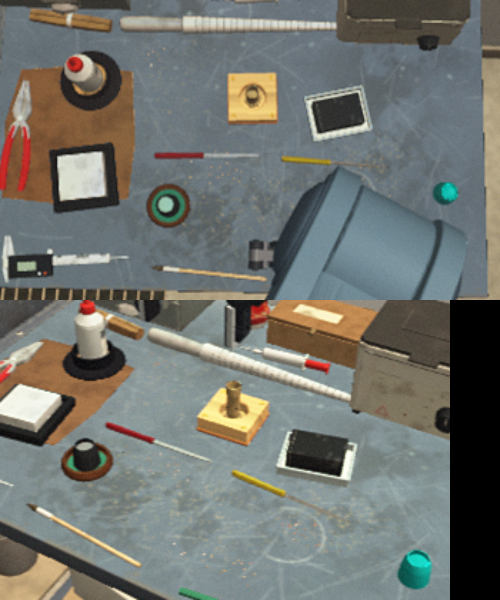

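All five items stand in their holders, the teal look-alike hasn't been touched, and the arm is clear.

```bash
python3 -c "
from bench import *
print(sign_off())"
```

```text
the job is handed in; nothing more can be done
None
```

Job handed in after about 68 s on the robot's clock: the flux bottle, charcoal block, black loupe, burner head and bench block are each upright in their own holder, set down to contact in the order you listed them.

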